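# Shut a painted tile in the push-latch drying box

## Task

Put the large painted tile away in the drying box: press the lid fully down once and let go so that its push catch releases and the lid springs open, slide the tile flat along the bench through the open mouth until all of it is inside, then press the lid fully down again and let go so that it stays latched shut. Leave the other things on the bench where they are.

Things in the scene. Friction and masses are not known exactly. Their poses are not given: they have to be found in the camera images.
- drybox: drying box fixed on the bench: three plywood walls 8 mm thick, 70 mm high, no floor (a tile in it lies on the bench). Origin on the bench at the centre of its inside, 230 mm (x) by 150 mm (y). Own -x points out of the open mouth at x = -115 mm, its +x end is the back wall. Place and yaw vary; the mouth looks roughly to the robot's left
- lid (a joint): angle of the lid (rad): about 0.00 latched shut and level, 1.2 sprung fully open; a spring lifts it and no other rest is possible. Starts latched. A press past -0.04 (10 mm down at the free edge; hard stop at -0.062, 15 mm) and letting go changes the catch over: from latched it springs to 1.2 in about 2 s, from open it rests at 0.00. A shorter press changes nothing
- lid_hinge (a point): point on the lid's hinge line, mid-width, above the back wall: 115 mm along +x from the box's origin, 86 mm up; the line runs along the box's y. The white lid is a rigid plate 240 mm (from here to the free edge) x 186 mm, 8 mm thick. Open, it leans 69 degrees up, its edge 87 mm in front of this line. To shut it, push its upper face (never the skirt) down and forward from about 55 mm in front of this line, then press home
- lid_edge (a point): middle of the lid's free edge on the upper face, 240 mm from the hinge; 94 mm above the bench latched, about 310 mm open. The lid may be pressed anywhere on top (about 3 N near this edge, 5 N half way); a black rubber pad 34 x 90 mm centred 28 mm in from it marks the usual spot. The released lid follows the hand up
- skirt (a point): middle of the lower edge of the lid's front skirt, a plate 8 mm thick, 148 mm wide that hangs 62 mm under the free edge and closes the mouth: 24 mm above the bench latched, about 10 mm at full press. With the lid open it sticks out to 145 mm in front of the hinge line, 290 mm up
- catch (a point): top centre of the grey push-catch housing (34 x 50 mm, 64 mm high) outside the box's +y wall, near the mouth: 85 mm towards the mouth and 118 mm to +y of the box's origin. It works by itself through a steel striker under the lid's ear; nothing else is to be operated. Its works can jolt the hand for an instant: judge a press by depth, not by a light force
- tile: the large painted tile, rectangular, 110 mm long (own x), 90 mm wide (own y), 16 mm thick, about 0.32 kg (varies), lying face up on the bench in front of the mouth with its long side pointing roughly into it; origin at the centre of its underside
- small_tile: small square glazed bystander tile, 70 x 70 x 12 mm, lying flat near the drying box; origin at the centre of its underside. Leave it alone.
- jar: closed white glaze jar, 56 mm diameter, 85 mm tall, standing near the drying box; origin at the centre of its underside. Leave it alone.
- mug: terracotta mug, 80 mm across, 90 mm tall, on the left of the bench; origin at the centre of its underside. Leave it alone.
- scraper: flat scraper about 200 mm long, lying on the left of the bench; origin at its underside. Leave it alone.
- sponge_block: block sponge 110 x 70 x 40 mm on the right of the bench; origin at the centre of its underside. Leave it alone.
Not all that is in view belongs to the job. Leave any blue or brown look-alike of the tile alone.

How it is judged:
By the outcome, as a careful person would: the job done as asked, in the order asked, and still so for the second after the job is handed in, with the robot touching nothing.
It also fails if it takes over 72 s, if anything falls off the work surface, if the arm or the gripper's body presses on something with over 40 N, if the wrist force passes 120 N, or if a joint passes its speed limit or range.

## Robot

A 7-joint arm with a two-finger parallel gripper is mounted at the origin on the work surface. World frame = base frame: x ahead of the robot, y to its left, z up, the work surface at z = 0. Lengths are in m, angles in rad, forces in N, time in s.
With the tool pointing down it reaches from about 0.425 to 0.975 m from the base axis. Payload 16.7 kg.
Tool frame: the origin (TCP) lies midway between the tips of the shut fingers; the grasp point (between the pads) lies 19 mm behind it (ctrl.grasp_offset is the x of the grasp point in the tool frame, in m); x points along the fingers, y is the direction in which the jaws open and shut, and the axes are right-handed (so a half turn about x gives the same grasp; the last joint's range is limited). The gripper opens to 85 mm and grips with 20 to 120 N. Pads are 22 mm wide; open, the fingers measure 114 mm over their backs; the gripper's body (76 mm by 85 mm) begins 54 mm behind the grasp point. The pads swing forward as they close: fully open they stand 13 mm farther back than shut.
Start: joints at [-1.425, 0.426, 0.074, 1.606, -0.034, 1.111, -0.067], TCP at [0.197, 0.646, 0.231] pointing down, gripper open.
Joint ranges: [-2.85, 2.85], [-0.5, 2.14], [-1.23, 1.37], [0.21, 2.46], [-1.02, 4.16], [0.16, 2.05], [-2.73, 2.73]. Speed limits (rad/s): [1.89, 1.89, 2.39, 2.39, 3.01, 3.01, 3.01].

## Interface

Orientations are given as a unit quaternion [w, x, y, z].
In Python, from cell import status, cams, close_job, ctrl gives the robot as it stands.
- The arm moves only by the tool drive_tool, never from a script. Its argument "steps" is text: rows parted by semicolons, each of 4 numbers parted by spaces: the shift along the tool's x, y, z in m, then the turn about the tool's x in degrees. A call has 1 to 10 rows; each row shifts and turns the commanded pose from where the row before left it, along the tool's axes as they then stand; what a row does not reach is not made up. A row lasts 1/12 s, in which the tool goes at most 41.7 mm and 7.16 degrees, less where a joint would pass 70% of its speed; a pose out of reach is approached as far as the arm can. A call with a gripper value outside its range is refused whole. "grip" is the finger opening in m, from 0 to 0.0854, set as the call begins (left out, the last holds). The fingers move at their own pace and stop on an object; the grip force is fixed at half the most. Time passes only in rows, so rows that do not move let the fingers close. It gives the time, the measured TCP pose, the force and the opening at its end, in the units of the state.
- status.read_state(): the state, without advancing time (a new reading comes with each control period).
- cams.get_image(name): name is "scene" or "top" or "wrist"; returns the picture (400x640x3 uint8, red, green, blue); there is no depth.
- cams.camera_model(name): a dict with "fx", "fy", "cx", "cy" (pixels), "cam_to_world" (4x4, takes a point from camera to world coordinates). Camera axes: x right, y up, looking along -z (the intrinsics and any distortion apply to the point x, -y, -z); pixel columns grow to the right and rows downward; lengths in m; the calibration is good to about 2 mm. A picture is of the moment at which its call begins: read the wrist's pose just before it. camera_model takes no time and is no camera call; for the wrist camera it gives the pose at the moment of the call.
- close_job(): hands the job in, once; it reports no verdict.
The state is a dict: "time": time; "joints": joint angles; "qd": joint speeds; "joint_torque": joint torques, N m; "tcp_pos": TCP position; "ee_rot": TCP orientation; "ft_force": force on the tool from outside, world axes, zero at the start; "torque": the same for the moment, N m; "opening": finger opening in m.
Only numpy, scipy, OpenCV 4.12 (cv2) and the standard library are available. Lean on these libraries where they do the work, as an engineer would, in place of code of your own. Each camera call takes 0.05 s, during which the arm holds its last target.

## Working session

There is one attempt and no reset: what is moved stays moved. The work goes in short steps, Python scripts to look and compute and a tool call to move; the robot and the scene stay as the last step left them, time stands still between calls to the robot, and variables do not carry over. Pictures are saved under pics/ and viewed, and the job is handed in when it is done.

Besides the shell and the picture viewer there is one more tool, called after ">>>" by a JSON object that holds its "api" and its "payload". drive_tool: Moves the arm, as the interface text tells. Its arguments: {"type":"object","properties":{"steps":{"type":"string"},"grip":{"type":"number"}},"required":["steps"]}

```bash
ls; mkdir -p pics; python3 - <<'E'
from cell import status,cams,ctrl
import cv2
s=status.read_state()
for k in s: print(k,s[k])
print(ctrl.grasp_offset)
for n in ["scene","top"]:
    im=cams.get_image(n); cv2.imwrite(f"pics/{n}0.png",im[:,:,::-1]); print(n,cams.camera_model(n))
E
```

```text
pics
time 0.0
joints [-1.42448987  0.42674007  0.07382805  1.60662634 -0.03408938  1.11080626
 -0.06708074]
qd [ 5.32513638e-04 -1.47755733e-03 -1.20760126e-03 -1.34441973e-03
  7.29642618e-05  9.07446772e-04  5.08363954e-05]
joint_torque [ 2.39704723e-04 -9.49823642e+01  3.76107439e+00 -4.63516831e+01
  1.91373343e-02  1.00735493e-02  9.62619168e-06]
tcp_pos [0.19666566 0.64527406 0.23059601]
ee_rot [ 0.69935307  0.10373218  0.69942145 -0.10466401]
ft_force [-0.03559223 -0.0586939  -0.26323341]
torque [-0.01290264  0.08099081  0.01682058]
opening 0.08526492557587895
-0.0187
scene {'fx': 452.53482438591914, 'fy': 452.53482438591914, 'cx': 310.28077547073474, 'cy': 207.66099579570843, 'cam_to_world': array([[-0.64941832, -0.60704788,  0.45798332,  1.16485188],
       [ 0.76039532, -0.52426582,  0.38333316,  0.5126562 ],
       [ 0.00740342,  0.59719195,  0.80206419,  1.22648772],
       [ 0.        ,  0.        ,  0.        ,  1.        ]])}
top {'fx': 386.20991524325666, 'fy': 386.20991524325666, 'cx': 326.30695437765144, 'cy': 196.69003582642398, 'cam_to_world': array([[-1.83002040e-02,  9.93805011e-01, -1.09620725e-01,
         4.01933637e-01],
       [-9.99828161e-01, -1.85141875e-02, -9.34430902e-04,
         3.95977412e-03],
       [-2.95818078e-03,  1.09584788e-01,  9.93973050e-01,
         1.34926353e+00],
       [ 0.00000000e+00,  0.00000000e+00,  0.00000000e+00,
         1.00000000e+00]])}
```

View pics/scene0.png

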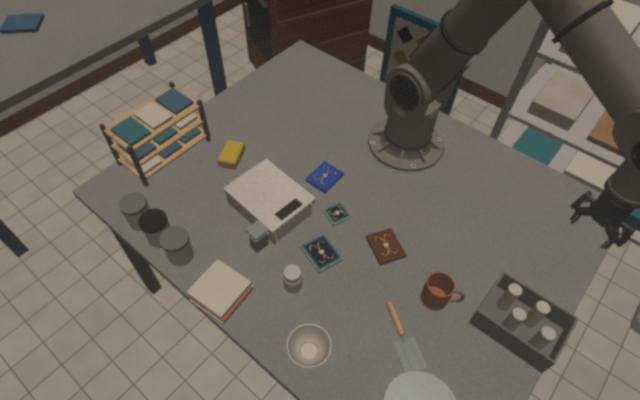

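View pics/top0.png

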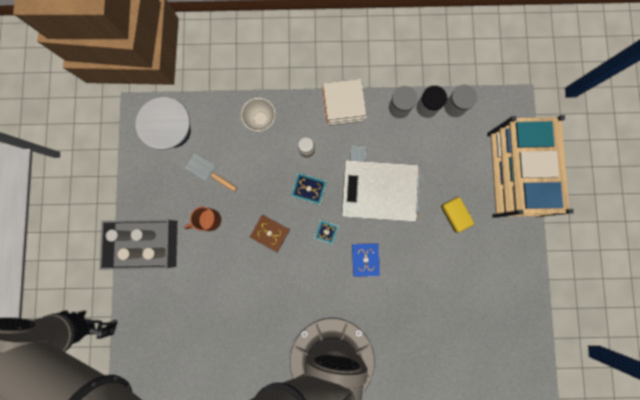

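```bash
python3 - <<'E'
import cv2
t=cv2.imread("pics/top0.png")[140:250,250:430]; cv2.imwrite("pics/topc.png",cv2.resize(t,None,fx=4.4,fy=4.4,interpolation=cv2.INTER_CUBIC))
t=cv2.imread("pics/scene0.png")[150:290,215:375]; cv2.imwrite("pics/scenec.png",cv2.resize(t,None,fx=4.2,fy=4.2,interpolation=cv2.INTER_CUBIC))
E
```

```text
(no output)
```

View pics/topc.png

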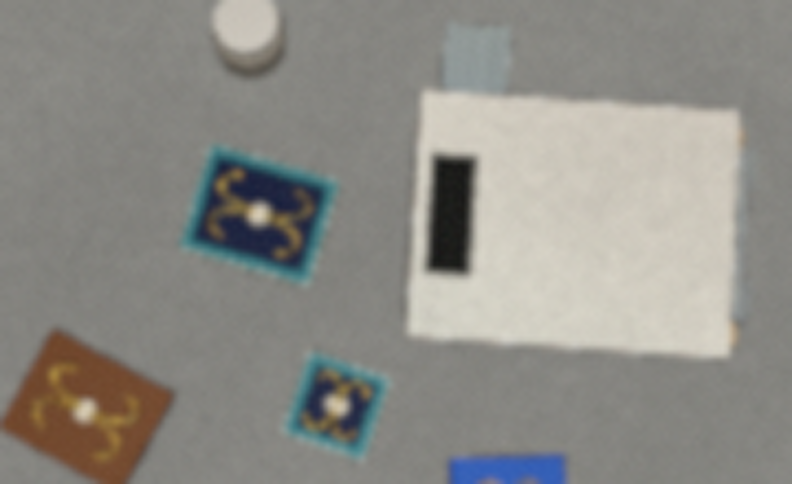

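View pics/scenec.png

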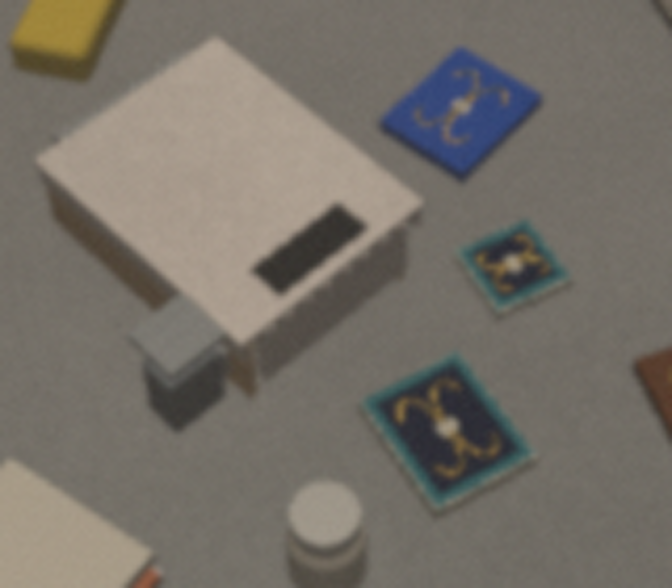

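```bash
cat > h.py <<'E'
import numpy as np, cv2
from cell import status,cams,ctrl
from scipy.spatial.transform import Rotation as R
def ray(m,uv,z):
    T=m['cam_to_world']; uv=np.atleast_2d(uv).astype(float)
    d=np.c_[(uv[:,0]-m['cx'])/m['fx'],-(uv[:,1]-m['cy'])/m['fy'],-np.ones(len(uv))]@T[:3,:3].T
    s=(z-T[2,3])/d[:,2]; return T[:3,3]+d*s[:,None]
def proj(m,p):
    T=m['cam_to_world']; q=(np.atleast_2d(p)-T[:3,3])@T[:3,:3]
    return np.c_[m['cx']+m['fx']*q[:,0]/-q[:,2], m['cy']-m['fy']*q[:,1]/-q[:,2]]
def rot(): 
    w,x,y,z=status.read_state()['ee_rot']; return R.from_quat([x,y,z,w])
E
python3 - <<'E'
from h import *
mt,ms=cams.camera_model('top'),cams.camera_model('scene')
T=lambda a:np.array(a)/4.4+[250,140]-.4
S=lambda a:np.array(a)/4.2+[215,150]-.4
def rep(n,P):
    c=P[:,:2].mean(0); print(n,'c',c.round(4)); print(np.round(P[:,:2],4).tolist(), 'sides',np.linalg.norm(np.roll(P,-1,0)-P,axis=1).round(4), 'ang',[round(float(np.degrees(np.arctan2(*(np.roll(P,-1,0)-P)[i,[1,0]]))),1) for i in range(4)])
rep('tile top',ray(mt,T([(215,150),(335,182),(307,281),(183,245)]),.016))
rep('tile sc',ray(ms,S([(458,357),(535,460),(437,510),(363,403)]),.016))
rep('lid top',ray(mt,T([(422,91),(740,110),(730,356),(407,336)]),.094))
rep('lid sc',ray(ms,S([(215,37),(422,203),(240,345),(38,160)]),.094))
rep('pad top',ray(mt,T([(434,157),(476,157),(470,272),(427,271)]),.095))
rep('pad sc',ray(ms,S([(253,270),(340,206),(366,230),(280,293)]),.095))
rep('small top',ray(mt,T([(312,353),(385,378),(362,457),(289,433)]),.012))
print('jar',ray(mt,T([(246,18)]),.085), 'catch',ray(mt,T([(478,30)]),.064))
s=status.read_state(); print(rot().as_matrix().round(3))
E
```

```text
tile top c [0.5795 0.066 ]
[[0.6317, 0.1011], [0.6042, 0.0062], [0.5258, 0.0297], [0.5562, 0.1271]] sides [0.0988 0.0818 0.1021 0.0799] ang [-106.2, 163.3, 72.7, -19.0]
tile sc c [0.5828 0.0722]
[[0.5273, 0.0361], [0.56, 0.1361], [0.6386, 0.1082], [0.6054, 0.0084]] sides [0.1052 0.0834 0.1052 0.0828] ang [71.9, -19.5, -108.4, 160.5]
lid top c [ 0.5587 -0.1717]
[[0.6602, -0.0605], [0.6412, -0.2984], [0.4572, -0.2829], [0.4764, -0.0451]] sides [0.2387 0.1846 0.2386 0.1845] ang [-94.6, 175.2, 85.4, -4.8]
lid sc c [ 0.5598 -0.1674]
[[0.4585, -0.2781], [0.479, -0.0421], [0.6622, -0.0576], [0.6396, -0.2918]] sides [0.2369 0.1839 0.2353 0.1817] ang [85.0, -4.8, -95.5, 175.7]
pad top c [ 0.5665 -0.0804]
[[0.6097, -0.0682], [0.6091, -0.0996], [0.5229, -0.0928], [0.5243, -0.0609]] sides [0.0314 0.0865 0.0319 0.0858] ang [-91.1, 175.5, 87.6, -4.9]
pad sc c [ 0.5669 -0.0762]
[[0.6084, -0.0953], [0.5222, -0.0865], [0.5265, -0.0567], [0.6106, -0.0663]] sides [0.0867 0.03   0.0847 0.0291] ang [174.2, 81.8, -6.5, -94.4]
small top c [0.428  0.0078]
[[0.4692, 0.0268], [0.4486, -0.0302], [0.3873, -0.011], [0.407, 0.0458]] sides [0.0606 0.0642 0.0601 0.0651] ang [-109.9, 162.5, 70.9, -17.0]
jar [[0.72095876 0.0714315  0.085     ]] catch [[ 0.71338695 -0.10638801  0.064     ]]
[[-0.     0.292  0.957]
 [-0.001  0.957 -0.292]
 [-1.    -0.001  0.   ]]
```

```bash
cat >> h.py <<'E'
def plan(target,n,turn=0.,cur=None,Rm=None):
    s=status.read_state(); p=np.array(s['tcp_pos']) if cur is None else np.array(cur)
    M=rot().as_matrix() if Rm is None else Rm
    rows=[]; goal=np.array(target,float)
    for k in range(n):
        d=(goal-p)/(n-k); l=np.round(M.T@d,3); t=round(turn/n,1)
        rows.append("%g %g %g %g"%(*(l+0.),t)); p=p+M@l; M=M@R.from_euler('x',t,degrees=True).as_matrix()
    for i in range(0,n,10): print("; ".join(rows[i:i+10]))
    return p,M
E
python3 -c "
from h import *
plan([.5,.1,.25],20,78)"
```

```text
-0.001 -0.022 0.022 3.9; -0.001 -0.02 0.024 3.9; -0.001 -0.018 0.025 3.9; -0.001 -0.017 0.026 3.9; -0.001 -0.015 0.028 3.9; -0.001 -0.013 0.028 3.9; -0.001 -0.011 0.029 3.9; -0.001 -0.009 0.03 3.9; -0.001 -0.007 0.03 3.9; -0.001 -0.005 0.031 3.9
-0.001 -0.003 0.031 3.9; -0.001 0 0.031 3.9; -0.001 0.002 0.031 3.9; -0.001 0.004 0.031 3.9; -0.001 0.006 0.031 3.9; -0.001 0.008 0.03 3.9; -0.001 0.01 0.03 3.9; -0.001 0.012 0.029 3.9; 0 0.014 0.028 3.9; -0.001 0.015 0.027 3.9
```

Candidates for the tile (top image): teal‑bordered navy (309,188), small teal one (326,231), blue (365,260), brown (269,233). The large teal‑bordered one at (309,188) lies in front of the mouth and is chosen; the crop confirms it. Moving closer.

>>> {"api": "drive_tool", "payload": {"steps": "-0.001 -0.022 0.022 3.9; -0.001 -0.02 0.024 3.9; -0.001 -0.018 0.025 3.9; -0.001 -0.017 0.026 3.9; -0.001 -0.015 0.028 3.9; -0.001 -0.013 0.028 3.9; -0.001 -0.011 0.029 3.9; -0.001 -0.009 0.03 3.9; -0.001 -0.007 0.03 3.9; -0.001 -0.005 0.031 3.9", "grip": 0}}

```text
time: 0.93
tcp_pos: [0.3473, 0.3714, 0.2412]
ee_rot: [0.624, 0.333, 0.624, -0.333]
ft_force: [0.9, -0.1, 1.0]
opening: 0.0003
```

>>> {"api": "drive_tool", "payload": {"steps": "-0.001 -0.003 0.031 3.9; -0.001 0 0.031 3.9; -0.001 0.002 0.031 3.9; -0.001 0.004 0.031 3.9; -0.001 0.006 0.031 3.9; -0.001 0.008 0.03 3.9; -0.001 0.01 0.03 3.9; -0.001 0.012 0.029 3.9; 0 0.014 0.028 3.9; 0 0 0 0"}}

```text
time: 1.77
tcp_pos: [0.4873, 0.1224, 0.2495]
ee_rot: [-0.493, -0.507, -0.492, 0.507]
ft_force: [-0.1, -0.4, -0.2]
opening: 0.0
```

```bash
python3 - <<'E'
from h import *
s=status.read_state(); print(s['joints'],s['tcp_pos'],s['ft_force'],s['opening']); print(rot().as_matrix().round(3))
print(cams.camera_model('wrist'))
im=cams.get_image('wrist'); cv2.imwrite('pics/w1.png',im[:,:,::-1])
E
```

```text
[-0.90173006  0.12686689  0.5816622   1.99115307 -0.07880279  1.04500085
 -0.31326195] [0.48732515 0.12240844 0.24953745] [-0.05901964 -0.39658553 -0.24001813] 1.2903368552359872e-05
[[ 0.001  1.    -0.029]
 [-0.001 -0.029 -1.   ]
 [-1.     0.001  0.001]]
{'fx': 317.7097125485828, 'fy': 317.7097125485828, 'cx': 322.59136549013994, 'cy': 197.81640091053723, 'cam_to_world': array([[ 9.99581700e-01,  2.80946084e-02,  6.86421225e-03,
         4.88991343e-01],
       [-2.89121751e-02,  9.64859126e-01,  2.61172267e-01,
         1.87443475e-01],
       [ 7.14534722e-04, -2.61261478e-01,  9.65267802e-01,
         3.92103089e-01],
       [ 0.00000000e+00,  0.00000000e+00,  0.00000000e+00,
         1.00000000e+00]])}
```

View pics/w1.png

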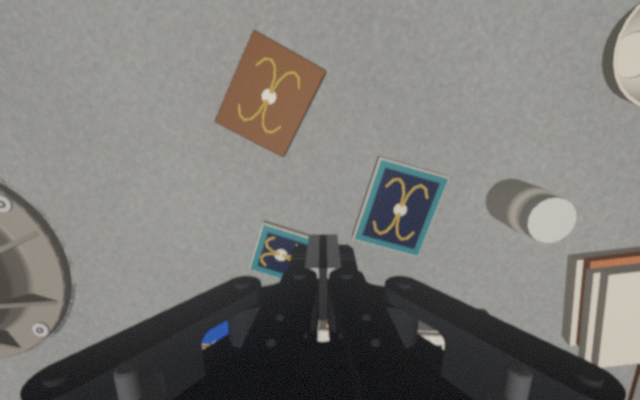

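```bash
python3 - <<'E'
from h import *
im=cv2.imread('pics/w1.png')
cv2.imwrite('pics/w1c.png',cv2.resize(im[140:275,235:465],None,fx=3.4,fy=3.4,interpolation=cv2.INTER_CUBIC))
m=cams.camera_model('wrist')
P=ray(m,[(379,158),(447,177),(417,254),(355,238)],.016); print(P.round(4),P.mean(0)); 
for i in range(4):
    d=P[(i+1)%4]-P[i]; print(np.hypot(*d[:2]).round(4),np.degrees(np.arctan2(d[1],d[0])).round(1))
E
```

```text
[[0.5532 0.1356 0.016 ]
 [0.6355 0.1107 0.016 ]
 [0.6048 0.0106 0.016 ]
 [0.525  0.0346 0.016 ]] [0.57964368 0.07289327 0.016     ]
0.086 -16.8
0.1048 -107.0
0.0834 163.3
0.1049 74.4
```

View pics/w1c.png

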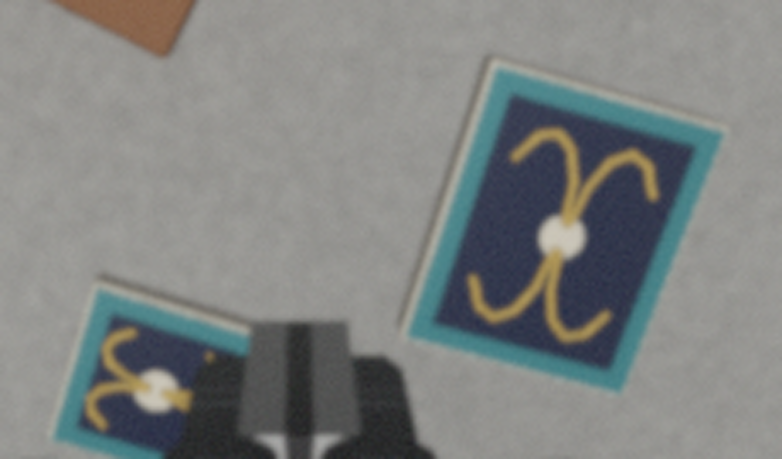

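```bash
python3 -c "
from h import *
p,M=plan([.567,-.078,.21],8,3.2)
plan([.567,-.078,.115],5,0,p,M);print(M)"
```

```text
0.005 0.011 0.025 0.4; 0.005 0.011 0.025 0.4; 0.005 0.011 0.025 0.4; 0.005 0.011 0.025 0.4; 0.005 0.011 0.025 0.4; 0.005 0.012 0.025 0.4; 0.005 0.012 0.024 0.4; 0.004 0.012 0.025 0.4
0.019 0 0 0; 0.019 0 0 0; 0.019 0 0 0; 0.019 0 0 0; 0.019 0 0 0
[[ 1.16531221e-04  9.96803721e-01 -7.98894701e-02]
 [-7.28804621e-04 -7.98893648e-02 -9.96803470e-01]
 [-9.99999728e-01  1.74382540e-04  7.17165553e-04]]
```

>>> {"api": "drive_tool", "payload": {"steps": "0.005 0.011 0.025 0.4; 0.005 0.011 0.025 0.4; 0.005 0.011 0.025 0.4; 0.005 0.011 0.025 0.4; 0.005 0.011 0.025 0.4; 0.005 0.012 0.025 0.4; 0.005 0.012 0.024 0.4; 0.004 0.012 0.025 0.4; 0 0 0 0"}}

```text
time: 2.57
tcp_pos: [0.5682, -0.079, 0.2095]
ee_rot: [-0.481, -0.518, -0.48, 0.52]
ft_force: [-1.4, -0.4, -0.7]
opening: 0.0002
```

>>> {"api": "drive_tool", "payload": {"steps": "0.019 0 0 0; 0.019 0 0 0; 0.019 0 0 0; 0.019 0 0 0; 0.019 0 0 0; 0 0 0 0"}}

```text
time: 3.07
tcp_pos: [0.5657, -0.0736, 0.112]
ee_rot: [-0.48, -0.516, -0.483, 0.519]
ft_force: [-1.1, 0.5, -0.6]
opening: 0.0003
```

```bash
python3 - <<'E'
from h import *
for n in ['scene']:
    im=cams.get_image(n); cv2.imwrite('pics/s2.png',cv2.resize(im[100:260,200:400,::-1],None,fx=3.5,fy=3.5))
E
```

```text
(no output)
```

View pics/s2.png

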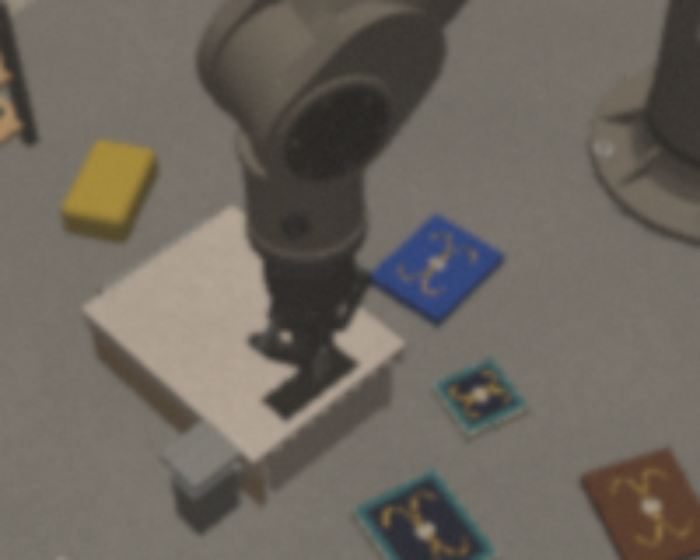

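>>> {"api": "drive_tool", "payload": {"steps": "0.006 0 0 0; 0.006 0 0 0; 0.004 0 0 0; 0 0 0 0"}}

```text
time: 3.45
tcp_pos: [0.5675, -0.0747, 0.099]
ee_rot: [-0.481, -0.518, -0.481, 0.518]
ft_force: [-0.1, 0.3, 0.0]
opening: -0.0003
```

>>> {"api": "drive_tool", "payload": {"steps": "0.003 0 0 0; 0.003 0 0 0; 0.003 0 0 0; 0 0 0 0"}}

```text
time: 3.78
tcp_pos: [0.5678, -0.0749, 0.09]
ee_rot: [0.481, 0.518, 0.481, -0.518]
ft_force: [0.7, 0.8, 2.1]
opening: -0.0001
```

>>> {"api": "drive_tool", "payload": {"steps": "0.002 0 0 0; 0.002 0 0 0; 0.002 0 0 0; 0.002 0 0 0; 0 0 0 0"}}

```text
time: 4.2
tcp_pos: [0.5677, -0.0749, 0.082]
ee_rot: [-0.481, -0.518, -0.481, 0.518]
ft_force: [1.9, 1.7, 2.1]
opening: 0.0001
```

>>> {"api": "drive_tool", "payload": {"steps": "0.002 0 0 0; 0.001 0 0 0; 0 0 0 0"}}

```text
time: 4.45
tcp_pos: [0.5678, -0.075, 0.0799]
ee_rot: [0.481, 0.518, 0.481, -0.518]
ft_force: [-4.2, 2.7, 18.5]
opening: 0.0
```

>>> {"api": "drive_tool", "payload": {"steps": "-0.01 0 0 0; -0.03 0 0 0; -0.035 0 -0.01 0; -0.03 0 -0.025 0; -0.02 0 -0.035 0; -0.02 0 -0.035 0; -0.02 0 -0.035 0; 0 0 -0.035 0; 0 0 -0.035 0; 0 0 -0.02 0"}}

```text
time: 5.28
tcp_pos: [0.5843, 0.1588, 0.2445]
ee_rot: [0.482, 0.518, 0.482, -0.517]
ft_force: [0.1, 0.7, 0.1]
opening: -0.0001
```

>>> {"api": "drive_tool", "payload": {"steps": "0 0 0 0; 0 0 0 0; 0 0 0 0; 0 0 0 0; 0 0 0 0; 0 0 0 0; 0 0 0 0; 0 0 0 0; 0 0 0 0; 0 0 0 0", "grip": 0.045}}

```text
time: 6.12
tcp_pos: [0.5848, 0.1544, 0.2443]
ee_rot: [-0.481, -0.518, -0.481, 0.518]
ft_force: [0.1, -0.3, 0.9]
opening: 0.0453
```

```bash
python3 - <<'E'
from h import *
im=cams.get_image('scene'); cv2.imwrite('pics/s3.png',im[:,:,::-1])
m=cams.camera_model('wrist');np.save('m4.npy',m)
im=cams.get_image('wrist'); cv2.imwrite('pics/w4.png',im[:,:,::-1])
E
```

```text
(no output)
```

View pics/s3.png

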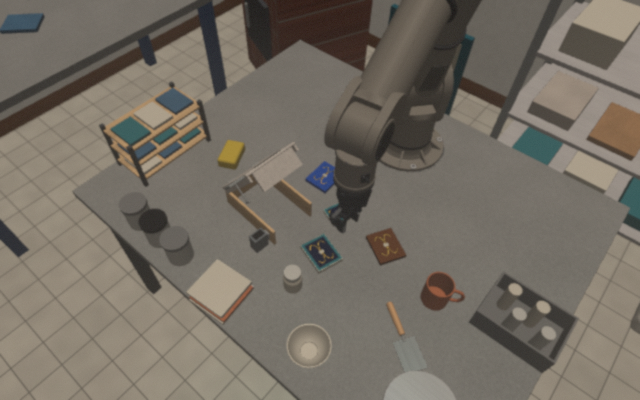

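View pics/w4.png

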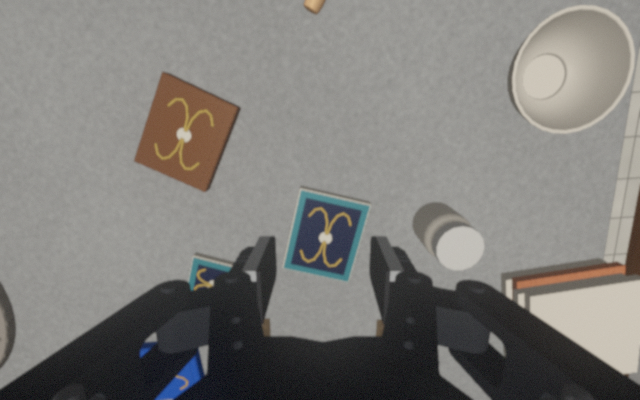

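```bash
python3 - <<'E'
from h import *
M=rot().as_matrix(); print(np.degrees(np.arctan2(M[1,1],M[0,1])))
m=np.load('m4.npy',allow_pickle=True).item()
P=ray(m,[(301,188),(369,204),(347,279),(285,267)],.016);print(P.round(4),P.mean(0))
print(ray(m,[(207,190),(239,106)],.012))
p,M=plan([.588,.170,.03],8,0)
plan([.588,.170,.003],3,0,p,M)
E
```

```text
-4.252801021967053
[[0.557  0.1335 0.016 ]
 [0.6376 0.1075 0.016 ]
 [0.6055 0.0082 0.016 ]
 [0.527  0.0312 0.016 ]] [0.58178676 0.07009315 0.016     ]
[[0.44262141 0.13851908 0.012     ]
 [0.49532326 0.23288681 0.012     ]]
0.027 0 -0.002 0; 0.027 0 -0.002 0; 0.027 0 -0.002 0; 0.027 0 -0.002 0; 0.027 0.001 -0.002 0; 0.026 0 -0.002 0; 0.027 0.001 -0.002 0; 0.026 0 -0.002 0
0.009 0 0 0; 0.009 0 0 0; 0.009 0 0 0
```

>>> {"api": "drive_tool", "payload": {"steps": "0.027 0 -0.002 0.7; 0.027 0 -0.002 0; 0.027 0 -0.002 0; 0.027 0 -0.002 0; 0.027 0.001 -0.002 0; 0.026 0 -0.002 0; 0.027 0.001 -0.002 0; 0.02 0 -0.002 0; 0.004 0 0 0; 0 0 0 0"}}

```text
time: 7.05
tcp_pos: [0.5874, 0.1698, 0.0313]
ee_rot: [-0.478, -0.52, -0.478, 0.522]
ft_force: [-0.7, 0.9, 1.7]
opening: 0.0447
```

>>> {"api": "drive_tool", "payload": {"steps": "0.007 0 0 0; 0.007 0 0 0; 0.007 0 0 0; 0.005 0 0 0; 0.003 0 0 0; 0 0 0 0"}}

```text
time: 7.55
tcp_pos: [0.5878, 0.1701, 0.0028]
ee_rot: [-0.478, -0.521, -0.478, 0.521]
ft_force: [0.1, 1.0, -0.0]
opening: 0.0451
```

>>> {"api": "drive_tool", "payload": {"steps": "0 0 0.01 0; 0 0 0.01 0; 0 0 0.01 0; 0 0 0.01 0; 0 0 0.01 0; 0 0 0.01 0; 0 0 0.01 0; 0 0 0.01 0; 0 0 0.01 0; 0 0 0 0"}}

```text
time: 8.38
tcp_pos: [0.5802, 0.0775, 0.0035]
ee_rot: [-0.478, -0.522, -0.477, 0.522]
ft_force: [0.9, -0.4, 0.1]
opening: 0.0452
```

```bash
python3 - <<'E'
from h import *
s=status.read_state(); print(s['tcp_pos'])
im=cams.get_image('wrist'); cv2.imwrite('pics/w5.png',im[:,:,::-1])
im=cams.get_image('scene'); cv2.imwrite('pics/s5.png',cv2.resize(im[100:300,200:420,::-1],None,fx=3,fy=3))
E
```

```text
[0.58020349 0.07751371 0.00346105]
```

View pics/w5.png

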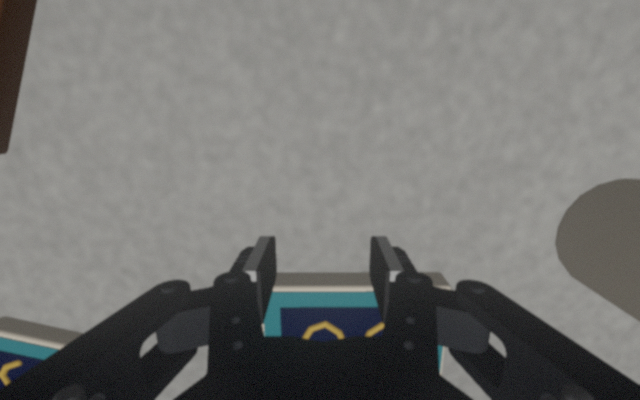

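View pics/s5.png

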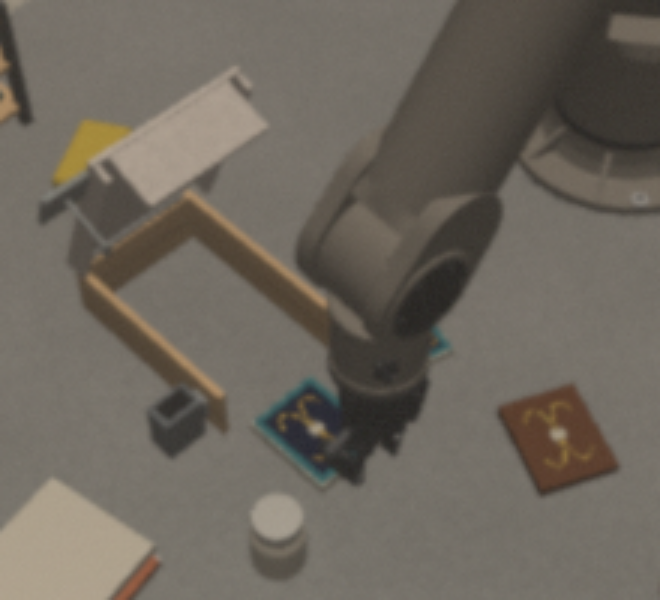

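```bash
python3 - <<'E'
from h import *
ms=cams.camera_model('scene'); S=lambda a:np.array(a)/3+[200,100]-.3
print('backcorners,+ywall tip',ray(ms,S([(190,193),(83,277),(227,395)]),.07).round(4))
print('bottom tip',ray(ms,S([(227,428)]),.0).round(4))
print('tile',ray(ms,S([(310,378),(253,427)]),.016).round(4))
E
```

```text
backcorners,+ywall tip [[ 0.4686 -0.2838  0.07  ]
 [ 0.6331 -0.2862  0.07  ]
 [ 0.6433 -0.0622  0.07  ]]
bottom tip [[ 0.6425 -0.0682  0.    ]]
tile [[ 0.5444 -0.0363  0.016 ]
 [ 0.6306 -0.0407  0.016 ]]
```

>>> {"api": "drive_tool", "payload": {"steps": "0 -0.001 0.01 0; 0 -0.001 0.01 0; 0 -0.001 0.01 0; 0 -0.001 0.01 0; 0 -0.001 0.01 0; 0 -0.001 0.01 0; 0 -0.001 0.01 0; 0 0 0 0"}}

```text
time: 9.15
tcp_pos: [0.5668, 0.0084, 0.0035]
ee_rot: [-0.477, -0.522, -0.477, 0.522]
ft_force: [-0.4, -0.7, -0.7]
opening: 0.0449
```

```bash
python3 - <<'E'
from h import *
im=cams.get_image('wrist'); cv2.imwrite('pics/w6.png',im[:,:,::-1])
im=cams.get_image('scene'); cv2.imwrite('pics/s6.png',cv2.resize(im[100:300,200:420,::-1],None,fx=3,fy=3))
E
```

```text
(no output)
```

View pics/w6.png

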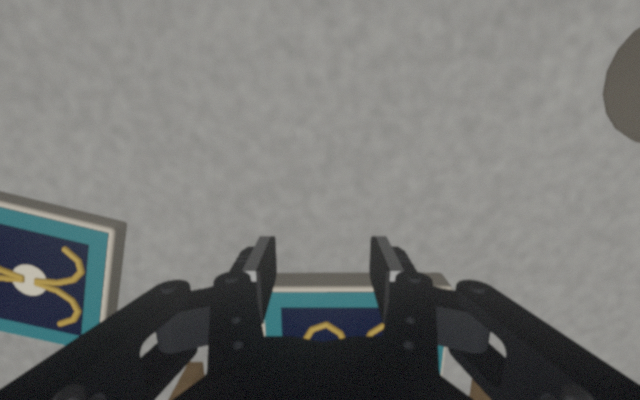

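View pics/s6.png

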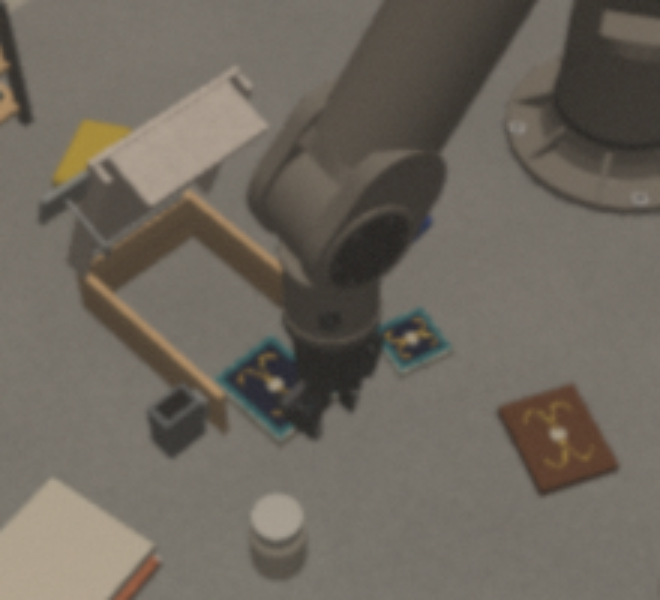

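>>> {"api": "drive_tool", "payload": {"steps": "0 -0.001 0.01 0; 0 -0.001 0.01 0; 0 -0.001 0.01 0; 0 0 0.01 0; 0 0 0.01 0; 0 0 0.01 0; 0 0 0.008 0; 0 0 0 0"}}

```text
time: 9.92
tcp_pos: [0.5582, -0.0586, 0.0034]
ee_rot: [-0.478, -0.522, -0.477, 0.522]
ft_force: [0.2, -0.2, -0.0]
opening: 0.0451
```

```bash
python3 - <<'E'
from h import *
im=cams.get_image('wrist'); cv2.imwrite('pics/w7.png',im[:,:,::-1])
im=cams.get_image('scene'); cv2.imwrite('pics/s7.png',cv2.resize(im[100:300,200:420,::-1],None,fx=3,fy=3))
E
```

```text
(no output)
```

View pics/w7.png

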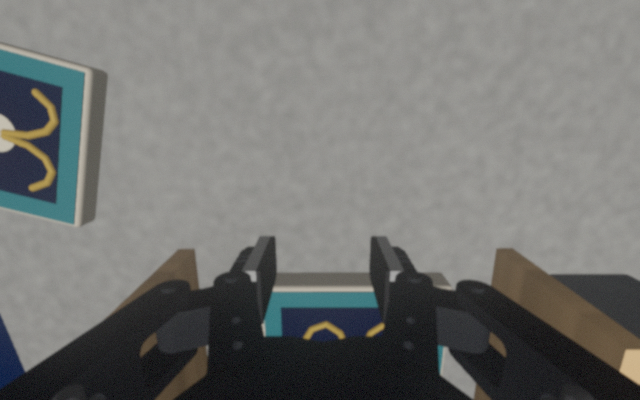

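View pics/s7.png

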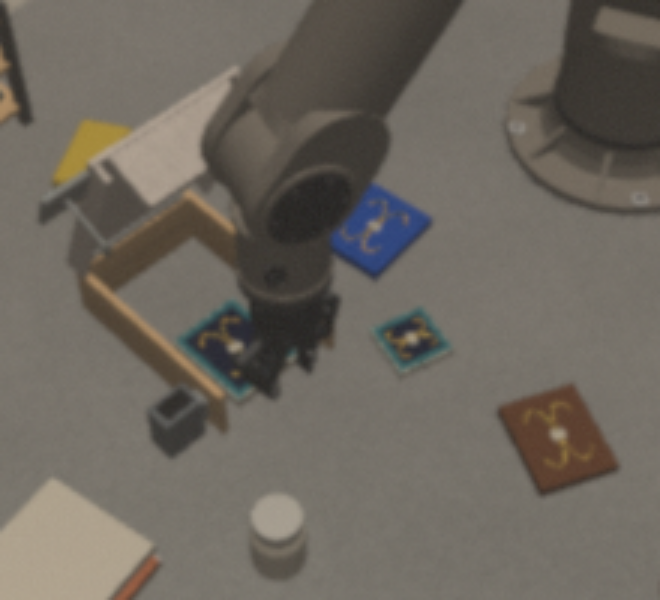

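```bash
python3 - <<'E'
from h import *
m=cams.camera_model('wrist')
print('walls',ray(m,[(195,250),(496,250)],0).round(4)); 
P=ray(m,[(265,290),(448,290)],.016);print('tile top rear',P.round(4)); print(ray(m,[(277,273),(442,273)],0).round(4))
print(status.read_state()['tcp_pos'])
E
```

```text
walls [[ 0.495  -0.0524  0.    ]
 [ 0.6443 -0.0655  0.    ]]
tile top rear [[ 0.5308 -0.0683  0.016 ]
 [ 0.6146 -0.0756  0.016 ]]
[[ 0.5341 -0.0686  0.    ]
 [ 0.6176 -0.0759  0.    ]]
[ 0.55846075 -0.05661342  0.00334752]
```

>>> {"api": "drive_tool", "payload": {"steps": "0 0 0.004 0; 0 0 0 0; 0 0 -0.02 0; 0 0 -0.03 0; -0.01 0 -0.03 0; -0.035 0 -0.02 0; -0.035 0 0 0; -0.035 0 0 0; -0.035 0 0 0; 0 0 0 0"}}

```text
time: 10.85
tcp_pos: [0.5696, 0.04, 0.1593]
ee_rot: [0.479, 0.524, 0.477, -0.519]
ft_force: [1.9, 0.4, 0.7]
opening: 0.0454
```

```bash
python3 - <<'E'
from h import *
im=cams.get_image('top'); cv2.imwrite('pics/t8.png',cv2.resize(im[130:270,240:440,::-1],None,fx=4,fy=4))
m=cams.camera_model('wrist');np.save('m8.npy',m)
im=cams.get_image('wrist'); cv2.imwrite('pics/w8.png',im[:,:,::-1])
print(status.read_state()['joints'])
E
```

```text
[-0.65868444  0.38391216  0.59568091  1.94959157 -0.27616614  0.88553245
 -0.00614983]
```

View pics/t8.png

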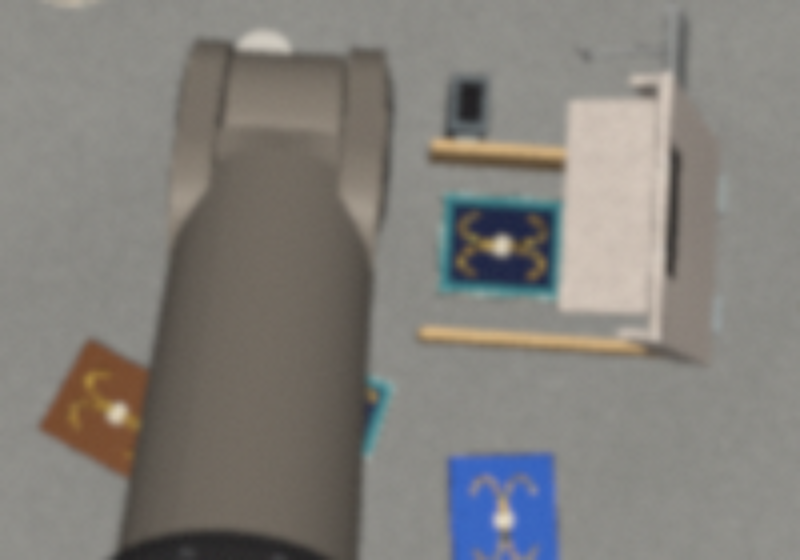

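View pics/w8.png

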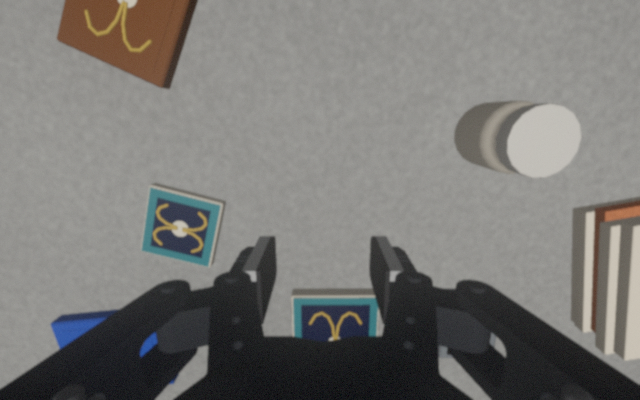

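```bash
python3 - <<'E'
from h import *
mt=cams.camera_model('top'); print('lid edge upper',ray(mt,[(240+668/4,130+175/4)],.313).round(3))
p,M=plan([.57,.04,.37],8)
H=np.array([.5497,-.288]); W=lambda s:H+s*np.array([.087,.996])
p,M=plan([*W(.012),.37],10,0,p,M); print(p,W(.012))
p,M=plan([*W(.012),.268],4,0,p,M)
E
```

```text
lid edge upper [[ 0.575 -0.215  0.313]]
-0.027 0 0 0; -0.027 0 0 0; -0.027 0.001 0 0; -0.027 0 0 0; -0.027 0.001 0 0; -0.027 0 0 0; -0.027 0.001 0 0; -0.026 0 0 0
0 0.001 0.032 0; 0 0.001 0.032 0; 0 0.001 0.032 0; 0 0.001 0.031 0; 0 0.001 0.032 0; 0 0.001 0.031 0; 0 0 0.032 0; 0 0.001 0.031 0; 0 0 0.032 0; -0.001 0.001 0.031 0
[ 0.55083669 -0.27577395  0.37025871] [ 0.550744 -0.276048]
0.026 0 0 0; 0.025 0 0 0; 0.026 0 0 0; 0.025 0 0 0
```

>>> {"api": "drive_tool", "payload": {"steps": "-0.027 0 0 0; -0.027 0 0 0; -0.027 0.001 0 0; -0.027 0 0 0; -0.027 0.001 0 0; -0.027 0 0 0; -0.027 0.001 0 0; -0.026 0 0 0; 0 0 0 0", "grip": 0}}

```text
time: 11.7
tcp_pos: [0.5711, 0.0395, 0.3718]
ee_rot: [0.479, 0.522, 0.477, -0.52]
ft_force: [-0.0, -0.3, 0.1]
opening: 0.0003
```

>>> {"api": "drive_tool", "payload": {"steps": "0 0.001 0.032 0; 0 0.001 0.032 0; 0 0.001 0.032 0; 0 0.001 0.031 0; 0 0.001 0.032 0; 0 0.001 0.031 0; 0 0 0.032 0; 0 0.001 0.031 0; 0 0 0.032 0; 0 0.001 0.031 0"}}

```text
time: 12.53
tcp_pos: [0.5499, -0.2775, 0.3669]
ee_rot: [-0.478, -0.521, -0.478, 0.521]
ft_force: [0.3, 0.2, 0.4]
opening: 0.0
```

>>> {"api": "drive_tool", "payload": {"steps": "0 0 0 0; 0 0 0 0"}}

```text
time: 12.7
tcp_pos: [0.5496, -0.2779, 0.3669]
ee_rot: [-0.477, -0.521, -0.477, 0.523]
ft_force: [0.0, 0.5, 0.6]
opening: -0.0001
```

```bash
python3 - <<'E'
from h import *
print(status.read_state()['joints'])
im=cams.get_image('scene'); cv2.imwrite('pics/s9.png',cv2.resize(im[60:300,150:400,::-1],None,fx=2.5,fy=2.5))
E
```

```text
[-0.26876437  0.30393264  0.82170227  1.60040097 -0.22562314  1.33834533
  0.49295351]
```

View pics/s9.png

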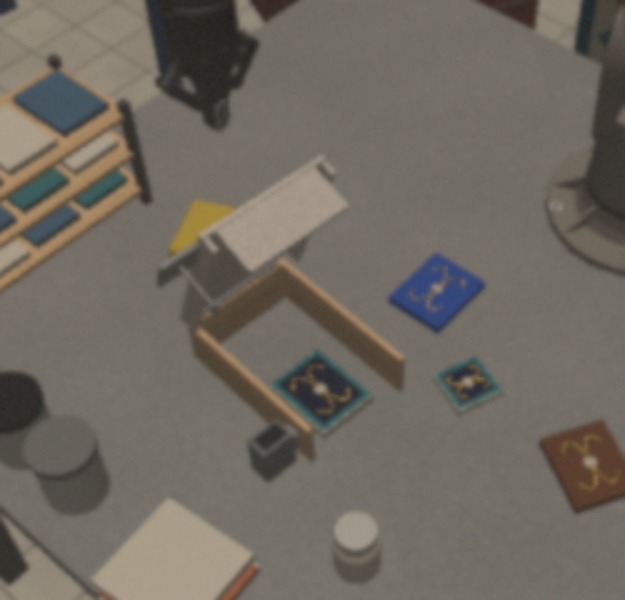

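```bash
python3 - <<'E'
from h import *
ms=cams.camera_model('scene');S=lambda a:np.array(a)/2.5+[150,60]-.3
O=np.array([.5597,-.1735]); d=np.array([-.087,-.996]); e=np.array([.996,-.087])
P=ray(ms,S([(318,351),(273,384),(321,431),(371,396)]),.016)[:,:2]-O; print(np.c_[P@d,P@e].round(4))
P=ray(ms,S([(312,460),(403,388)]),0)[:,:2]-O; print(np.c_[P@d,P@e].round(4))
print(proj(ms,[[*(O+.115*d),.094]]), )
H=np.array([.5497,-.288]); W=lambda s:H+s*np.array([.087,.996])
p,M=plan([*W(.012),.268],5)
print('approach');p,M=plan([*W(.050),.268],4,0,p,M)
for a,b in [(69,35),(35,0)]:
  print(a,b)
  n=10
  for k in range(1,n+1):
    t=np.radians(a+(b-a)*k/n); s=.192*np.cos(t)-.008*np.sin(t)-.011; z=.086+.192*np.sin(t)+.008*np.cos(t)
    p,M=plan([*W(s),z],1,0,p,M)
print(p)
E
```

```text
[[ 0.0015 -0.0366]
 [ 0.002   0.0428]
 [-0.0975  0.0473]
 [-0.1023 -0.0365]]
[[-0.1139  0.0787]
 [-0.1142 -0.0839]]
[[244.46014034 172.32418454]]
0.02 0 0 0; 0.02 0 0 0; 0.02 0 0 0; 0.019 0 0 0; 0.02 0.001 0 0
approach
0 0 -0.01 0; 0 0 -0.009 0; 0 0 -0.01 0; 0 0 -0.009 0
69 35
0.004 0 -0.011 0
0.004 0 -0.011 0
0.006 0 -0.01 0
0.005 0 -0.01 0
0.007 0 -0.009 0
0.007 0 -0.009 0
0.007 0 -0.009 0
0.008 0 -0.008 0
0.008 0 -0.008 0
0.009 0 -0.007 0
35 0
0.01 0 -0.007 0
0.01 0 -0.006 0
0.01 0 -0.006 0
0.011 0 -0.005 0
0.011 0 -0.004 0
0.011 0 -0.004 0
0.011 0 -0.003 0
0.012 0 -0.002 0
0.011 0 -0.001 0
0.012 0 -0.001 0
[ 0.56538413 -0.10799299  0.09396593]
```

Tile rear edge is ~12–16 mm inside the mouth line. Going down behind the lid and pushing it forward.

>>> {"api": "drive_tool", "payload": {"steps": "0.02 0 0 0; 0.02 0 0 0; 0.02 0 0 0; 0.019 0 0 0; 0.02 0.001 0 0; 0 0 0 0"}}

```text
time: 13.25
tcp_pos: [0.5507, -0.2735, 0.2653]
ee_rot: [-0.477, -0.52, -0.48, 0.521]
ft_force: [-0.2, 0.9, -0.7]
opening: -0.0
```

>>> {"api": "drive_tool", "payload": {"steps": "0 0 -0.01 0; 0 0 -0.009 0; 0 0 -0.01 0; 0 0 -0.009 0; 0 0 0 0"}}

```text
time: 13.67
tcp_pos: [0.5557, -0.2357, 0.27]
ee_rot: [0.479, 0.521, 0.479, -0.52]
ft_force: [0.9, 0.4, 0.9]
opening: -0.0002
```

>>> {"api": "drive_tool", "payload": {"steps": "0.004 0 -0.011 0; 0.004 0 -0.011 0; 0.006 0 -0.01 0; 0 0 0 0"}}

```text
time: 14.0
tcp_pos: [0.5575, -0.2036, 0.2538]
ee_rot: [-0.478, -0.52, -0.479, 0.521]
ft_force: [0.8, 0.1, 0.4]
opening: 0.0001
```

```bash
python3 - <<'E'
from h import *
im=cams.get_image('scene'); cv2.imwrite('pics/s10.png',cv2.resize(im[60:300,150:400,::-1],None,fx=2.5,fy=2.5))
E
```

```text
(no output)
```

View pics/s10.png

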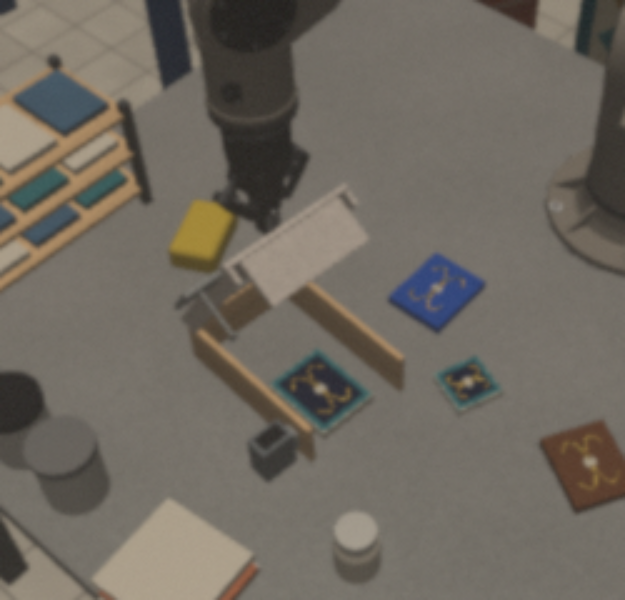

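>>> {"api": "drive_tool", "payload": {"steps": "0.005 0 -0.01 0; 0.007 0 -0.009 0; 0.007 0 -0.009 0; 0.007 0 -0.009 0; 0.008 0 -0.008 0; 0.008 0 -0.008 0; 0.009 0 -0.007 0; 0 0 0 0"}}

```text
time: 14.72
tcp_pos: [0.5622, -0.1445, 0.2022]
ee_rot: [-0.478, -0.52, -0.479, 0.521]
ft_force: [-0.4, -1.0, 1.9]
opening: -0.0004
```

>>> {"api": "drive_tool", "payload": {"steps": "0.01 0 -0.007 0; 0.01 0 -0.006 0; 0.01 0 -0.006 0; 0.011 0 -0.005 0; 0.011 0 -0.004 0; 0.011 0 -0.004 0; 0.011 0 -0.003 0; 0 0 0 0"}}

```text
time: 15.38
tcp_pos: [0.5647, -0.111, 0.1279]
ee_rot: [-0.477, -0.52, -0.479, 0.522]
ft_force: [1.1, 1.2, 1.7]
opening: 0.0002
```

>>> {"api": "drive_tool", "payload": {"steps": "0.011 0 -0.004 0; 0.011 0 -0.004 0; 0.008 0 -0.003 0; 0 0 0 0"}}

```text
time: 15.72
tcp_pos: [0.5665, -0.1031, 0.1003]
ee_rot: [-0.478, -0.521, -0.477, 0.522]
ft_force: [-1.1, -6.6, 7.9]
opening: 0.0
```

```bash
python3 - <<'E'
from h import *
im=cams.get_image('scene'); cv2.imwrite('pics/s11.png',cv2.resize(im[60:300,150:400,::-1],None,fx=2.5,fy=2.5))
E
```

```text
(no output)
```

View pics/s11.png

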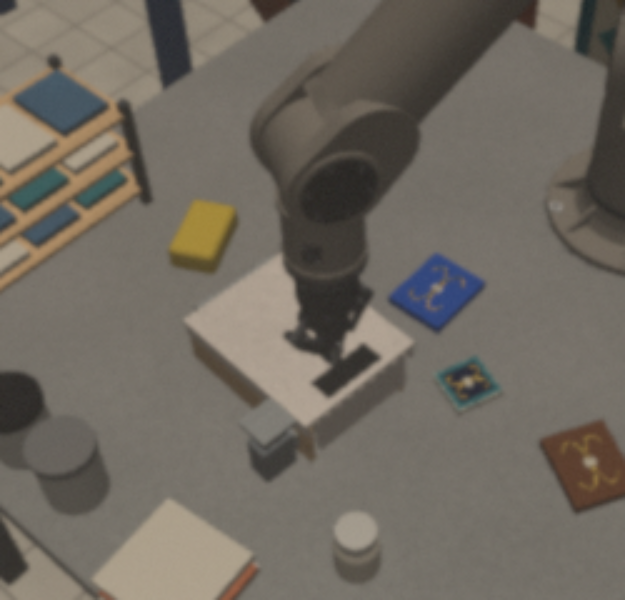

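>>> {"api": "drive_tool", "payload": {"steps": "0.004 0 0.002 0; 0.004 0 0 0; 0.004 0 0 0; 0.003 0 0 0; 0 0 0 0"}}

```text
time: 16.18
tcp_pos: [0.5662, -0.1028, 0.0846]
ee_rot: [-0.478, -0.521, -0.478, 0.521]
ft_force: [1.1, -0.5, 2.4]
opening: 0.0003
```

>>> {"api": "drive_tool", "payload": {"steps": "0.002 0 0 0; 0.002 0 0 0; 0 0 0 0"}}

```text
time: 16.43
tcp_pos: [0.5664, -0.1029, 0.0815]
ee_rot: [0.478, 0.521, 0.478, -0.521]
ft_force: [-3.2, 0.8, 15.6]
opening: 0.0003
```

Hard stop reached (15.6 N, ~12 mm down). Letting go straight up.

>>> {"api": "drive_tool", "payload": {"steps": "-0.006 0 0 0; -0.01 0 0 0; -0.02 0 0 0; -0.03 0 0 0; -0.03 0 0 0; -0.03 0 -0.02 0; -0.03 0 -0.03 0; -0.02 0 -0.03 0; 0 0 -0.03 0; 0 0 -0.03 0"}}

```text
time: 17.27
tcp_pos: [0.5787, 0.0375, 0.2587]
ee_rot: [0.478, 0.522, 0.478, -0.52]
ft_force: [0.5, -0.3, -0.3]
opening: -0.0001
```

>>> {"api": "drive_tool", "payload": {"steps": "0 0 -0.035 0; 0 0 -0.035 0; 0 0 -0.03 0; 0 0 0 0; 0 0 0 0; 0 0 0 0; 0 0 0 0; 0 0 0 0; 0 0 0 0; 0 0 0 0"}}

```text
time: 18.1
tcp_pos: [0.5871, 0.1349, 0.2569]
ee_rot: [0.478, 0.521, 0.478, -0.521]
ft_force: [-0.6, 0.9, 0.2]
opening: 0.0
```

>>> {"api": "drive_tool", "payload": {"steps": "0 0 0 0; 0 0 0 0; 0 0 0 0; 0 0 0 0; 0 0 0 0; 0 0 0 0; 0 0 0 0; 0 0 0 0; 0 0 0 0; 0 0 0 0"}}

```text
time: 18.93
tcp_pos: [0.5871, 0.1356, 0.2568]
ee_rot: [-0.478, -0.521, -0.478, 0.521]
ft_force: [0.2, -0.9, 0.7]
opening: 0.0001
```

```bash
python3 - <<'E'
from h import *
im=cams.get_image('scene'); cv2.imwrite('pics/s12.png',im[:,:,::-1])
im=cams.get_image('top'); cv2.imwrite('pics/t12.png',im[:,:,::-1])
cv2.imwrite('pics/cmp.png',cv2.resize(np.hstack([cv2.imread('pics/scene0.png')[150:290,215:350],im[140:280,300:435,::-1]]),None,fx=2.8,fy=2.8))
E
```

```text
(no output)
```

View pics/s12.png

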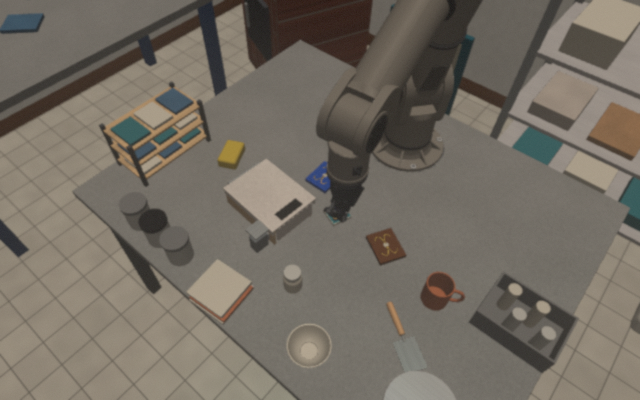

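View pics/t12.png

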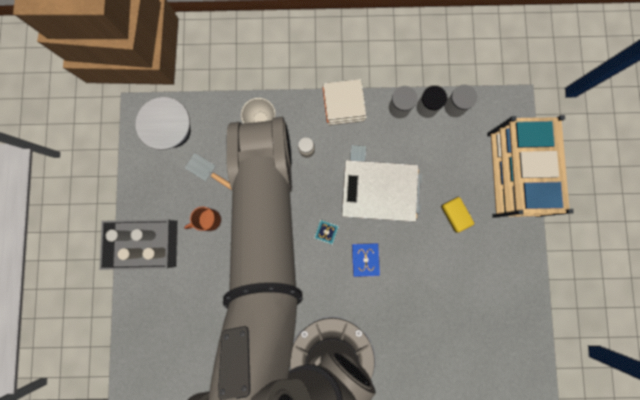

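```bash
python3 -c "
import cv2,numpy as np
a=cv2.imread('pics/top0.png').astype(int);b=cv2.imread('pics/t12.png').astype(int)
for n,(y0,y1,x0,x1) in dict(lid=(158,224,340,422),small=(218,246,314,340),jar=(135,160,296,318),blue=(240,280,348,384)).items(): print(n,np.abs(a-b)[y0:y1,x0:x1].mean().round(2))
from cell import close_job
print(close_job())"
```

```text
lid 5.58
small 3.84
jar 4.68
blue 3.97
the job is handed in; nothing more can be done
None
```

The large painted tile is in the drying box with the lid shut over it, and the job was handed in at about 19 s of the 72 s allowed.

- **Opening:** I pressed the pad down to the hard stop (18.5 N). When I let go, the lid sprang fully open.
- **Tile:** I slid it flat into the box with two half-open fingers, which also squared it up. Before I shut the lid, the scene camera put its rear edge about 13–17 mm inside the mouth.
- **Closing:** I pushed the lid over from behind and pressed it to the hard stop again (15.6 N). About 2.5 s after I let go, it was still level and shut, with the arm well clear.

**Other things on the bench:** the last top and scene pictures show the lid where it was at the start. The small tile, jar, blue tile and the other things in view also look unmoved. A before-and-after comparison of the top picture around the lid, small tile, jar and blue tile gave small differences (3.8–5.6 of 255). I took that as noise and did not check it further.

**Disagreements:**
- The top camera read positions about 5 mm off in y from the scene and wrist cameras, so I relied on those two.
- While closing, the fingertip felt 6.6 N sideways, probably from catching the rubber pad's edge. It went away when I backed off 2 mm.

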